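# Show the orange-capped specimen jar to the inspection camera

### The job

Take the jar with the orange cap out of the wooden tray and hold it up to the inspection camera: cap end uppermost and leaning back to match the camera's downward slope, so that the middle of its label is 150 mm in front of the lens, on the line the lens looks along, and the label faces squarely into the lens, right way up. Finish while still holding it there, quite still, with only the gripper touching it; leave the black-capped jars standing in the tray and do not shift the camera.

Things in the scene. Friction and masses are not known exactly. Their poses are not given: they have to be found in the camera images.
- jar: the jar: round clear glass, 42 mm across, 93 mm tall, orange cap 44 mm across on its top 26 mm; 0.1 to 0.2 kg. Stands upright in the tray. Origin: centre of its underside; z along its axis to the cap, x towards the label's middle. A white tag on the cap's top, 8 mm wide, runs from near the centre to the rim on the label's side. At first the label looks towards world +x, give or take 65 deg
- jar_label (a point): the middle of the jar's label, on its surface: 21.5 mm out from the jar's axis along its x, 36 mm above its underside. The label is white paper, 30 mm tall and 30 mm round the glass, with a red stripe near its upper edge
- tray: fixed plywood tray 210 x 210 mm, walls 45 mm high, walls and floor 5 mm thick, divided by a cross as high as the walls into four square compartments, centres 51 mm from the tray's middle along its x and y; a jar stands in each. Origin: centre of its underside, on the table
- stand: fixed camera stand: dark base plate 345 x 90 x 8 mm with an orange spot (24 mm across) and a steel column (20 mm across, 448 mm high) on the side away from the robot, with the camera clamped to it at a height that varies. Origin on the table under the spot's centre; x level from the spot to the column, 250 mm away; z up. Stand and tray stand side by side, either one on the left
- camera: white box 60 x 56 x 56 mm with a black lens 42 mm across, 45 mm long, looking back to the robot's side and 30 deg down. Origin: centre of the lens's front. x points backwards into the camera, 30 deg up (the lens looks along -x); y level; z square to both, 30 deg from upright, leaning to the robot's side. A jar shown right has its x and z parallel to the camera's x and z, same sense
- view (a point): the viewing point, in empty air: 150 mm in front of the lens on its line of sight, so 130 mm level from the lens front and 75 mm lower, straight above the stand's orange spot, 200 to 260 mm above the table. The label's middle belongs here
- black1: another specimen jar, same size and shape as jar but with a black cap; origin at the centre of its underside, z along its axis. A bystander: it stays standing in its compartment
- black2: another specimen jar, same size and shape as jar but with a black cap; origin at the centre of its underside, z along its axis. A bystander: it stays standing in its compartment
- black3: another specimen jar, same size and shape as jar but with a black cap; origin at the centre of its underside, z along its axis. A bystander: it stays standing in its compartment
Not all that is in view belongs to the job. What is shaped like the jar but purple or turquoise is not meant.

How it is judged (in metres and radians):
On the way:
1. the orange-capped jar is held by the fingers clear above the tray (its underside over 60 mm above the table) (height (world z) of jar above 0.06 m and contact force between jar and the fingers above 1 N and contact force between jar and tray below 0.05 N), for 0.2 s.
At the end, for the whole second after the job is handed in: label's middle within 20 mm of the viewing point; jar's x and z axes each within 0.2 rad of the camera's, label to the lens, cap end up; jar at rest in the fingers (over 1 N), touching neither stand nor tray; black-capped jars upright on the tray floor (distance between jar_label and view below 0.02 m and angle between the x axis of jar and the x axis of camera, either way round below 0.2 rad and angle between the z axis of jar and the z axis of camera, either way round below 0.2 rad and angle between jar's own x axis and vertical below 1.4 rad and angle between jar's own z axis and vertical below 0.9 rad and contact force between jar and the fingers above 1 N and contact force between jar and stand below 0.05 N and contact force between jar and tray below 0.05 N and linear speed of jar below 0.02 m/s and angular speed of jar below 0.2 rad/s and angle between each of black1, black2, black3's own z axis and vertical below 0.15 rad and height (world z) of each of black1, black2, black3 below 0.015 m); the arm keeps its last pose, push and grip.
It fails at once if a black-capped jar is shifted by more than 35 mm or tipped by more than 0.5 rad (distance of any of black1, black2, black3 from where it was at the start of the episode above 0.035 m or angle between any of black1, black2, black3's own z axis and vertical above 0.5 rad).
It fails at once if the camera is shifted by more than 10 mm (distance of view from where it was at the start of the episode above 0.01 m).
It also fails if it takes over 34 s, if anything falls off the work surface, if the arm or the gripper's body presses on something with over 40 N, if the wrist force passes 120 N, or if a joint passes its speed limit or range.

### The arm

A 6-joint arm with a two-finger parallel gripper is mounted at the origin on the work surface. World frame = base frame: x ahead of the robot, y to its left, z up, the work surface at z = 0. Lengths are in m, angles in degrees, forces in N, time in s.
With the tool pointing down it reaches from about 0.4 to 0.825 m from the base axis. Payload 7 kg.
Tool frame: the origin (TCP) lies midway between the tips of the shut fingers; the grasp point (between the pads) lies 19 mm behind it (hold_point_z is the distance from the TCP to the grasp point, in m); z points along the fingers, y is the line along which they close (so a half turn about z gives the same grasp; the last joint's range is limited). The gripper opens to 88 mm and grips with 3 to 60 N. Pads are 19 mm wide; open, the fingers measure 130 mm over their backs; the gripper's body (78 mm by 193 mm) begins 47 mm behind the grasp point.
Start: joints at [-52.993, 20.546, 0.682, 0, -70.136, -16.507], TCP at [0.236, -0.632, 0.227] pointing down, gripper open.
Joint ranges: [-176.03, 176.03], [-82.01, 121.73], [-58.28, 71.71], [-173.87, 95.51], [-174.79, -0.11], [-173.66, 173.66]. Speed limits (degrees/s): [136.94, 136.94, 172.46, 180, 180, 180].

### API

Orientations are given as [roll, pitch, yaw] about the fixed x, y, z axes, in that order (R = Rz(yaw) Ry(pitch) Rx(roll)).
In Python, from plant import get_state, capture, close_job, hold_point_z gives the robot as it stands.
- The arm moves only by the shell command python3 -m inch 'ROWS' [FORCE]. ROWS is text: rows parted by semicolons, each of 5 numbers parted by spaces: the shift along the tool's x, y, z normalised to -1 to 1, where 1 is 0.15 m, then the turn about the tool's z normalised to -1 to 1, where 1 is 360 degrees, then the opening, from 0 (shut) to 1 (fully open). In form: tx ty tz spin grip; .... A call has exactly 8 rows; each row shifts and turns the commanded pose from where the row before left it, along the tool's axes as they then stand; what a row does not reach is not made up. A row lasts 1/8 s, in which the tool goes at most 62.5 mm and 10.7 degrees, less where a joint would pass 70% of its speed; a pose out of reach is approached as far as the arm can. A call with a number of a shift or a turn outside -1 to 1 is refused whole. A call with a gripper value outside its range is refused whole. The fingers move at their own pace and stop on an object; FORCE is the grip in N (left out, the last holds). Time passes only in rows, so rows that do not move let the fingers close, or fill a call up. It gives the time, the measured TCP pose, the force, the opening and the grip force at its end, in the units of the state.
- get_state(): the state, without advancing time (a new reading comes with each control period).
- capture(name): name is "scene" or "top"; returns a dict with "color" (400x640x3 uint8, blue, green, red), "mtx" (3x3 intrinsics, pixels), "R" (3x3) and "t" (3): a world point X has camera coordinates R X + t. Camera axes: x right, y down, z forward; pixel columns grow to the right and rows downward; lengths in m; the calibration is good to about 2 mm. A picture is of the moment at which its call begins. There is no depth.
- close_job(): hands the job in; it is judged then, once.
The state is a dict: "time_s": time; "joints": joint angles; "qd": joint speeds; "joint_torque": joint torques, N m; "tcp_pos": TCP position; "eef_rot": TCP orientation; "contact_force": force on the tool from outside, world axes, zero at the start; "moment": the same for the moment, N m; "gripper_width": finger opening in m; "gripper_force": force on a finger pad.
Only numpy, scipy, OpenCV 4.12 (cv2) and the standard library are available. Lean on these libraries where they do the work, as an engineer would, in place of code of your own. Each camera call takes 0.05 s, during which the arm holds its last target. There are 200 camera calls.

## Working session

There is one attempt and no reset: what is moved stays moved. The work goes in short steps, Python scripts to look and compute and a shell command to move; the robot and the scene stay as the last step left them, time stands still between calls to the robot, and variables do not carry over. Pictures are saved under pics/ and viewed, at most 10 in all, crops included, and the job is handed in when it is done.

```bash
mkdir -p pics; ls
cat > h.py <<'E'
import numpy as np,cv2
from plant import get_state,capture,hold_point_z
def snap(n,f):
    c=capture(n);cv2.imwrite('pics/'+f,c['color']);np.savez('pics/'+f[:-4]+'.npz',**{k:np.array(c[k]) for k in('mtx','R','t','color')});return c
def ray(c,u,v):
    d=c['R'].T@np.linalg.inv(c['mtx'])@np.array([u,v,1.]);return -c['R'].T@c['t'],d
def atz(c,u,v,z):
    o,d=ray(c,u,v);return o+d*(z-o[2])/d[2]
def proj(c,X):
    p=c['mtx']@(c['R']@np.array(X)+c['t']);return p[:2]/p[2]
E
python3 - <<'E'
from h import *
a=snap('scene','s0.png');b=snap('top','t0.png')
for c in(a,b):print((-c['R'].T@c['t']).round(3),c['R'].round(2).tolist(),c['mtx'][0,0])
s=get_state();print(s,hold_point_z)
E
```

```text
pics
[ 0.952 -0.646  0.8  ] [[0.82, 0.58, 0.02], [0.37, -0.51, -0.78], [-0.44, 0.64, -0.63]] 465.059718353136
[ 0.446 -0.009  0.979] [[0.01, -1.0, 0.0], [-0.99, -0.01, -0.11], [0.11, -0.0, -0.99]] 364.35630510277156
{'time_s': 0.1, 'joints': array([-5.29903889e+01,  2.05884039e+01,  6.39430433e-01, -1.77046041e-02,
       -7.01356043e+01, -1.65053991e+01]), 'qd': array([ 0.10640254, -0.10505742,  0.08549284,  0.04201644,  0.10232835,
        0.11256963]), 'joint_torque': array([-1.56835187e-03, -5.84163773e+01,  2.93751007e+01,  7.01547548e+00,
        1.01401733e-02, -3.48548292e-05]), 'tcp_pos': array([ 0.23624427, -0.63184647,  0.22570746]), 'eef_rot': array([ 1.79914178e+02, -8.07277133e-03, -1.59501810e+02]), 'contact_force': array([0.38647607, 0.27663992, 0.1108807 ]), 'moment': array([0.01653047, 0.03362614, 0.03818959]), 'gripper_force': 0.0, 'gripper_width': 0.08723807529993463} 0.0188
```

View pics/s0.png

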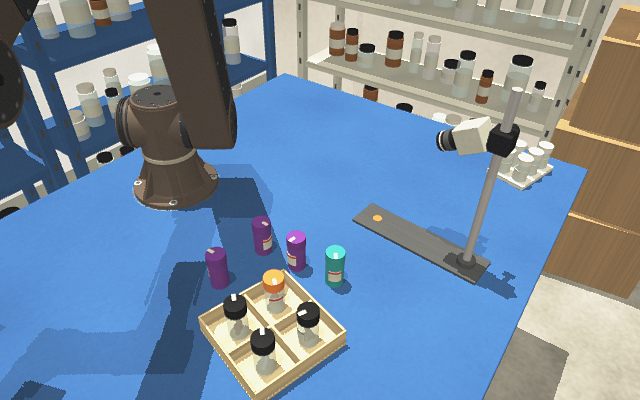

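View pics/t0.png

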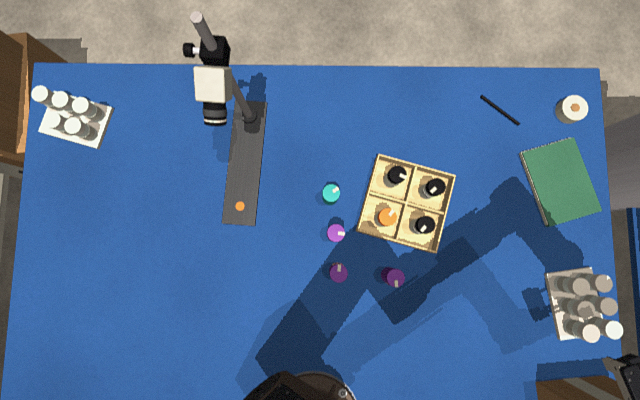

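Candidates in the top image: orange cap (388,217) in the tray; black caps (397,175), (434,187), (424,225); purple jars (335,233), (338,272), (396,277) and turquoise (331,193) outside it. I choose the orange one and check it in a close crop.

Run:
```python
import cv2,numpy as np
t=cv2.imread('pics/t0.png');s=cv2.imread('pics/s0.png')
A=cv2.resize(t[145:255,350:460],None,fx=5,fy=5,interpolation=2)
cv2.imwrite('pics/c1.png',A)
B=cv2.resize(t[35:215,185:275],None,fx=3.3,fy=3.3,interpolation=2)
C=cv2.resize(s[80:230,340:530],None,fx=2.5,fy=2.5,interpolation=2)
o=np.zeros((600,780,3),np.uint8);o[:B.shape[0],:B.shape[1]]=B[:600];o[:C.shape[0],300:300+C.shape[1]]=C
cv2.imwrite('pics/c2.png',o);print(B.shape,C.shape)
```

```text
(594, 297, 3) (375, 475, 3)
```

View pics/c1.png

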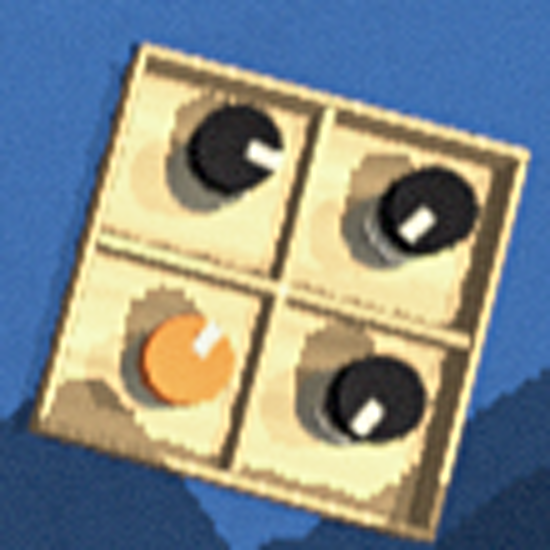

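View pics/c2.png

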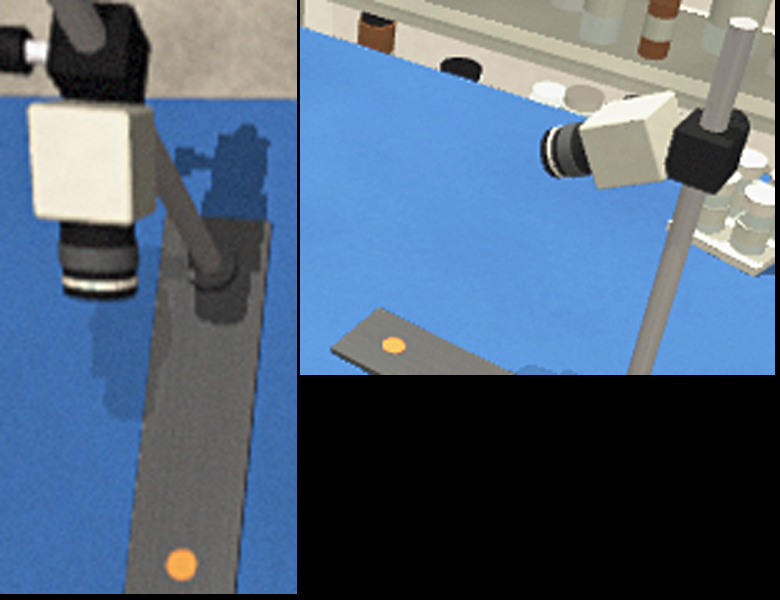

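```bash
cat > m.py <<'E'
from h import *
T=np.load('pics/t0.npz');S=np.load('pics/s0.npz')
f=lambda p,k,o:(np.array(p)+.5)/k-.5+np.array(o)
t1=lambda p,z:atz(T,*f(p,5,(350,145)),z)
t2=lambda p,z:atz(T,*f(p,3.3,(185,35)),z)
cap=t1((188,359),.098);tag=t1((208,339),.098)
E
python3 - <<'E'
from m import *
d=tag-cap;print('cap',cap,'tag',np.hypot(*d[:2]),np.degrees(np.arctan2(d[1],d[0])))
P=np.array([t1(p,.045) for p in((143,45),(530,152),(437,540),(32,432))]);print(P.round(3).tolist(),P.mean(0))
for i in range(4):
  e=P[(i+1)%4]-P[i];print(np.hypot(*e[:2]),np.degrees(np.arctan2(e[1],e[0]))%90)
sp=t2((181,564),.008);print('spot',sp)
print('spot scene',atz(S,*f((393-300,345),2.5,(340,80)),.008))
for a,b in(((126,594),(163,220)),((237,594),(270,222))):
  e=t2(b,.008)-t2(a,.008);print(np.degrees(np.arctan2(e[1],e[0])))
m=(t2((163,220),.008)+t2((270,222),.008))/2-sp;print('plate end',np.hypot(*m[:2]),np.degrees(np.arctan2(m[1],m[0])))
# lens in scene & top for h
yaw=np.arctan2(m[1],m[0])
u=np.array([np.cos(yaw),np.sin(yaw),0])
for h in np.arange(.2,.27,.01):
  X=sp*[1,1,0]+.13*u+[0,0,h+.075]
  a=(proj(S,X)-[340,80]+.5)*2.5-.5+[300,0]; b=(proj(T,X)-[185,35]+.5)*3.3-.5
  print(h.round(3),a.round(),b.round())
# jar from scene check
print(proj(S,cap))
E
```

```text
cap [ 0.51371395 -0.17707696  0.098     ] tag 0.013890235756411932 -45.00353421599654
[[0.682, -0.165, 0.045], [0.628, -0.367, 0.045], [0.427, -0.313, 0.045], [0.48, -0.107, 0.045]] [ 0.55407519 -0.23794388  0.045     ]
0.20843443944060205 74.7129040495242
0.20785358888083746 75.01818506638907
0.21259249649588363 75.587166878699
0.21111609665397607 73.89167998467947
spot [0.54608029 0.20108253 0.008     ]
spot scene [0.54673807 0.200577   0.008     ]
-3.4799969781001976
-3.4736469533637107
plate end 0.28982628721040965 -4.007924087949038
0.2 [548. 171.] [109. 304.]
0.21 [550. 161.] [104. 298.]
0.22 [552. 150.] [ 99. 293.]
0.23 [555. 140.] [ 94. 287.]
0.24 [557. 129.] [ 89. 281.]
0.25 [559. 119.] [ 84. 275.]
0.26 [561. 108.] [ 79. 269.]
0.27 [563.  97.] [ 74. 262.]
[272.59046546 275.96254897]
```

Cap, tray, spot and lens agree with the given sizes (tray edges 208–212 mm, spot the same in both cameras, view height ≈ 0.219). The label faces −45°. The tool can't tilt, so I'll grip the cap and pivot the jar against the tray wall.

```bash
cat > go.py <<'E'
import sys
from h import *
from scipy.spatial.transform import Rotation as R
# target hold-point x y z, yaw -> tool-frame shifts in units
def need(x,y,z,yaw):
    s=get_state();r=R.from_euler('xyz',s['eef_rot'],degrees=True)
    d=r.inv().apply(np.array([x,y,z-hold_point_z])-s['tcp_pos'])
    dy=(yaw-s['eef_rot'][2]+180)%360-180
    print('t',s['time_s'],'tcp',s['tcp_pos'].round(4),s['eef_rot'].round(2),'F',np.round(s['contact_force'],1),'w',round(s['gripper_width'],4),'gf',round(float(s['gripper_force']),1),'j6',s['joints'][5].round(1))
    print('units',(d/.15).round(4),'spin',round(-dy/360,4))
if __name__=='__main__':need(*map(float,sys.argv[1:]))
E
python3 -m inch '0 0 0 0.026 0.75; 0 0 0 0.026 0.75; 0 0 0 0.026 0.75; 0 0 0 0.026 0.75; 0 0 0 0.026 0.75; 0 0 0 0.026 0.75; 0 0 0 0.026 0.75; 0 0 0 0 0.75' 20
python3 go.py .5137 -.1771 .20 135
```

```text
time_s: 1.1
tcp_pos: [0.2363, -0.632, 0.2261]
eef_rot: [180.0, -0.0, 135.0]
contact_force: [-0.4, -0.3, 0.7]
gripper_width: 0.0659
gripper_force: 0.0
t 1.1 tcp [ 0.2363 -0.632   0.2261] [ 1.7998e+02 -4.0000e-02  1.3504e+02] F [-0.4 -0.3  0.7] w 0.0659 gf 0.0 j6 -82.0
units [0.8343 3.4529 0.3008] spin 0.0001
```

```bash
python3 -m inch '0.08 0.34 0 0 0.75; 0.08 0.34 0 0 0.75; 0.08 0.34 0 0 0.75; 0.08 0.34 0 0 0.75; 0.08 0.34 0 0 0.75; 0.08 0.34 0 0 0.75; 0.08 0.34 0 0 0.75; 0.08 0.34 0 0 0.75'
python3 go.py .5137 -.1771 .20 135
```

```text
time_s: 2.1
tcp_pos: [0.4577, -0.2743, 0.2267]
eef_rot: [180.0, 0.0, 135.2]
contact_force: [1.2, -1.2, 0.4]
gripper_width: 0.0657
gripper_force: 0.0
t 2.1 tcp [ 0.4577 -0.2743  0.2267] [1.7999e+02 1.0000e-02 1.3524e+02] F [ 1.2 -1.2  0.4] w 0.0657 gf 0.0 j6 -124.9
units [0.1916 0.7231 0.3032] spin 0.0007
```

```bash
python3 -m inch '0.05 0.18 0 0 0.75; 0.05 0.18 0 0 0.75; 0.05 0.18 0.1 0 0.75; 0.04 0.18 0.1 0 0.75; 0 0 0.1 0 0.75; 0 0 0 0 0.75; 0 0 0 0 0.75; 0 0 0 0 0.75'
python3 go.py .5137 -.1771 .085 135
python3 - <<'E'
from h import *
import cv2
a=snap('scene','s1.png');b=snap('top','t1.png')
A=cv2.resize(a['color'][170:350,180:360],(560,560),interpolation=2)
cv2.imwrite('pics/c3.png',A)
E
```

```text
time_s: 3.1
tcp_pos: [0.5135, -0.18, 0.1823]
eef_rot: [180.0, 0.1, 135.0]
contact_force: [0.5, -0.1, -0.1]
gripper_width: 0.0656
gripper_force: 0.0
t 3.1 tcp [ 0.5135 -0.18    0.1823] [1.7996e+02 5.0000e-02 1.3497e+02] F [ 0.5 -0.1 -0.1] w 0.0656 gf 0.0 j6 -136.4
units [0.0133 0.0142 0.7739] spin -0.0001
```

View pics/c3.png

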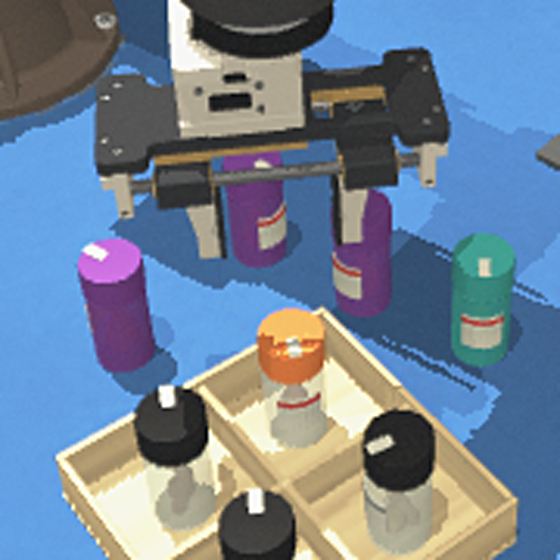

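The crop shows the open fingers straddling the orange cap (crop 290,340), tag pointing towards the camera, with the purple and turquoise jars outside the tray. Descending.

```bash
python3 -m inch '0.013 0.014 0.1 0 0.75; 0 0 0.17 0 0.75; 0 0 0.17 0 0.75; 0 0 0.17 0 0.75; 0 0 0.11 0 0.75; 0 0 0.05 0 0.75; 0 0 0 0 0.75; 0 0 0 0 0.75'
python3 go.py .5137 -.1771 .085 135
python3 -m inch '0 0 0 0 0.6; 0 0 0 0 0.5; 0 0 0 0 0.3; 0 0 0 0 0.3; 0 0 0 0 0.3; 0 0 0 0 0.3; 0 0 0 0 0.3; 0 0 0 0 0.3' 20
python3 go.py .5137 -.1771 .095 135
python3 -c "
from h import *
print(get_state()['joints'].round(1))"
```

```text
time_s: 4.2
tcp_pos: [0.5139, -0.1766, 0.0666]
eef_rot: [180.0, 0.0, 135.0]
contact_force: [0.0, 0.1, 1.0]
gripper_width: 0.0655
gripper_force: 0.0
t 4.2 tcp [ 0.5139 -0.1766  0.0666] [1.7997e+02 4.0000e-02 1.3499e+02] F [0.  0.1 1. ] w 0.0655 gf 0.0 j6 -136.7
units [-0.0015 -0.0032  0.0027] spin -0.0
time_s: 5.2
tcp_pos: [0.5137, -0.1766, 0.0663]
eef_rot: [180.0, 0.0, 135.0]
contact_force: [-0.8, -0.6, 5.8]
gripper_width: 0.0435
gripper_force: 20.0
t 5.2 tcp [ 0.5137 -0.1766  0.0663] [1.7999e+02 2.0000e-02 1.3499e+02] F [-0.8 -0.6  5.8] w 0.0435 gf 20.0 j6 -136.7
units [-0.0025 -0.002  -0.0659] spin -0.0
[   1.7   17.5  -27.6    0.   -44.9 -136.7]
```

```bash
python3 -m inch '0 0 -0.022 0 0.3; 0 0 -0.022 0 0.3; 0 0 -0.022 0 0.3; 0 0 0 -0.022 0.3; 0 0 0 -0.022 0.3; 0 0 0 -0.022 0.3; 0 0 0 -0.018 0.3; 0 0 0 0 0.3' 15
python3 go.py .4654 -.1642 .095 165
python3 -m inch '0.06 0 0 0 0.3; 0.06 0 0 0 0.3; 0.04 0 0 0 0.3; 0.04 0 0 0 0.3; 0.03 0 0 0 0.3; 0.03 0 0 0 0.3; 0.03 0 0 0 0.3; 0 0 0 0 0.3'
python3 go.py .4654 -.1642 .095 165
```

```text
time_s: 6.2
tcp_pos: [0.5134, -0.1765, 0.076]
eef_rot: [180.0, -0.0, 165.2]
contact_force: [0.1, 0.9, -1.9]
gripper_width: 0.0436
gripper_force: 15.0
t 6.2 tcp [ 0.5134 -0.1765  0.076 ] [ 1.8000e+02 -1.0000e-02  1.6517e+02] F [ 0.1  0.9 -1.9] w 0.0436 gf 15.0 j6 -106.5
units [ 0.3304 -0.0023 -0.0014] spin 0.0005
time_s: 7.2
tcp_pos: [0.4712, -0.1653, 0.0761]
eef_rot: [180.0, 0.0, 165.2]
contact_force: [2.5, -0.2, 1.4]
gripper_width: 0.0437
gripper_force: 15.0
t 7.2 tcp [ 0.4712 -0.1653  0.0761] [179.99   0.   165.22] F [ 2.5 -0.2  1.4] w 0.0437 gf 15.0 j6 -108.0
units [ 0.0392 -0.0024 -0.0009] spin 0.0006
```

```bash
python3 -m inch '0.02 0 0 0 0.3; 0.02 0 0 0 0.3; 0 0 0 0 0.3; 0 0 0 0 0.3; 0 0 0 0 0.3; 0 0 0 0 0.3; 0 0 0 0 0.3; 0 0 0 0 0.3' 40
python3 go.py .4654 -.1642 .095 165
python3 - <<'E'
from h import *
import cv2
a=snap('scene','s2.png')
cv2.imwrite('pics/c4.png',cv2.resize(a['color'][220:370,190:340],(600,600),interpolation=2))
E
```

```text
time_s: 8.2
tcp_pos: [0.467, -0.1641, 0.0762]
eef_rot: [180.0, 0.1, 165.2]
contact_force: [6.8, -3.0, -1.1]
gripper_width: 0.0431
gripper_force: 40.0
t 8.2 tcp [ 0.467  -0.1641  0.0762] [1.7999e+02 1.3000e-01 1.6524e+02] F [ 6.8 -3.  -1.1] w 0.0431 gf 40.0 j6 -108.2
units [ 0.0105 -0.0032  0.    ] spin 0.0007
```

View pics/c4.png

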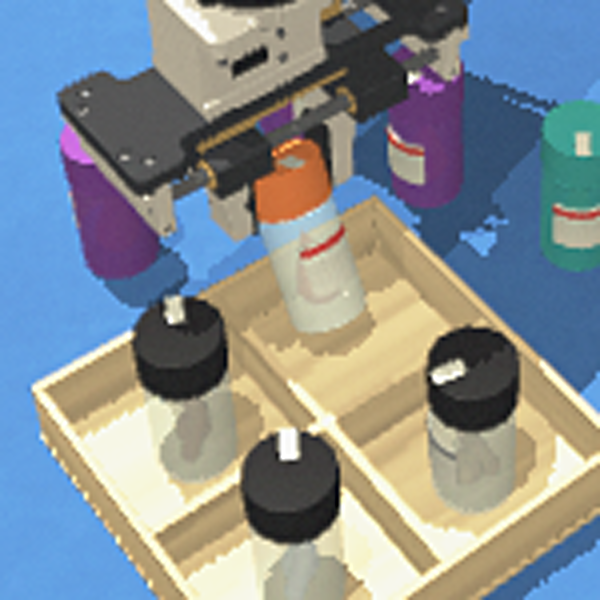

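```bash
cat > mod.py <<'E'
from h import *
from scipy.spatial.transform import Rotation as R
def pts(P,yaw,th,dpsi,gz=.080):
    # jar frame: yaw, tilt back th, own-axis error dpsi; P = point gz up the axis
    Q=R.from_euler('ZYZ',[yaw,-th,dpsi],degrees=True)
    f=lambda x,y,z:P+Q.apply([x,y,z-gz])
    a=np.radians(40)
    L=[f(.0215*np.cos(s*a),.0215*np.sin(s*a),z) for z in(.051,.021) for s in(-1,0,1)]
    return dict(top=f(0,0,.093),tagend=f(.022,0,.093),bot=f(0,0,0)),L
E
python3 - <<'E'
from mod import *
c=np.load('pics/s2.npz');P=np.array([.467,-.1641,.095])
g=lambda X:((proj(c,X)-[190,220]+.5)*4-.5).round().astype(int).tolist()
for th in(20,25,30,35):
  for d in(-10,0,10):
    D,L=pts(P,-14.8,th,d);print(th,d,{k:g(v) for k,v in D.items()},[g(x) for x in L])
E
```

```text
20 -10 {'top': [273, 153], 'tagend': [288, 169], 'bot': [317, 301]} [[280, 245], [308, 238], [329, 223], [295, 293], [323, 286], [343, 270]]
20 0 {'top': [273, 153], 'tagend': [294, 165], 'bot': [317, 301]} [[287, 244], [314, 234], [331, 219], [302, 292], [329, 282], [345, 266]]
20 10 {'top': [273, 153], 'tagend': [300, 162], 'bot': [317, 301]} [[294, 242], [320, 231], [333, 215], [309, 290], [334, 279], [347, 262]]
25 -10 {'top': [271, 153], 'tagend': [286, 165], 'bot': [324, 305]} [[282, 244], [310, 236], [330, 221], [299, 294], [327, 286], [347, 271]]
25 0 {'top': [271, 153], 'tagend': [292, 162], 'bot': [324, 305]} [[289, 243], [316, 233], [333, 218], [306, 293], [333, 282], [350, 267]]
25 10 {'top': [271, 153], 'tagend': [298, 158], 'bot': [324, 305]} [[296, 241], [322, 229], [335, 214], [313, 291], [338, 279], [351, 263]]
30 -10 {'top': [270, 152], 'tagend': [283, 161], 'bot': [330, 308]} [[284, 243], [311, 234], [332, 220], [303, 294], [330, 285], [351, 270]]
30 0 {'top': [270, 152], 'tagend': [290, 158], 'bot': [330, 308]} [[290, 242], [317, 230], [335, 216], [310, 293], [337, 281], [354, 267]]
30 10 {'top': [270, 152], 'tagend': [296, 154], 'bot': [330, 308]} [[297, 239], [323, 227], [336, 213], [317, 290], [342, 278], [355, 263]]
35 -10 {'top': [269, 152], 'tagend': [281, 158], 'bot': [336, 310]} [[285, 242], [312, 231], [333, 217], [307, 294], [334, 283], [354, 269]]
35 0 {'top': [269, 152], 'tagend': [288, 154], 'bot': [336, 310]} [[292, 240], [318, 228], [336, 214], [314, 292], [340, 280], [357, 266]]
35 10 {'top': [269, 152], 'tagend': [294, 151], 'bot': [336, 310]} [[298, 237], [324, 224], [338, 212], [320, 289], [346, 276], [359, 263]]
```

Run:
```python
from mod import *
c=np.load('pics/s2.npz');P=np.array([.467,-.1641,.095])
im=cv2.resize(c['color'][248:308,245:290],None,fx=9,fy=9,interpolation=2)
o=[im.copy() for _ in range(2)]
g=lambda X:((proj(c,X)-[245,248]+.5)*9-.5).round().astype(int)
for I,th in zip(o[1:],(22,)):
  Q=R.from_euler('ZY',[-14.8,-th],degrees=True)
  for z,r in((.0,.021),(.067,.022),(.093,.022)):
    t=np.linspace(0,2*np.pi,40)
    cv2.polylines(I,[np.array([g(P+Q.apply([r*np.cos(a),r*np.sin(a),z-.08])) for a in t])],1,(255,0,255),1)
  D,L=pts(P,-14.8,th,0)
  for x in L:cv2.circle(I,tuple(int(v) for v in g(x)),3,(0,255,0),-1)
cv2.imwrite('pics/c5.png',np.hstack(o)[:600,:800])
```

```text
(no output)
```

View pics/c5.png

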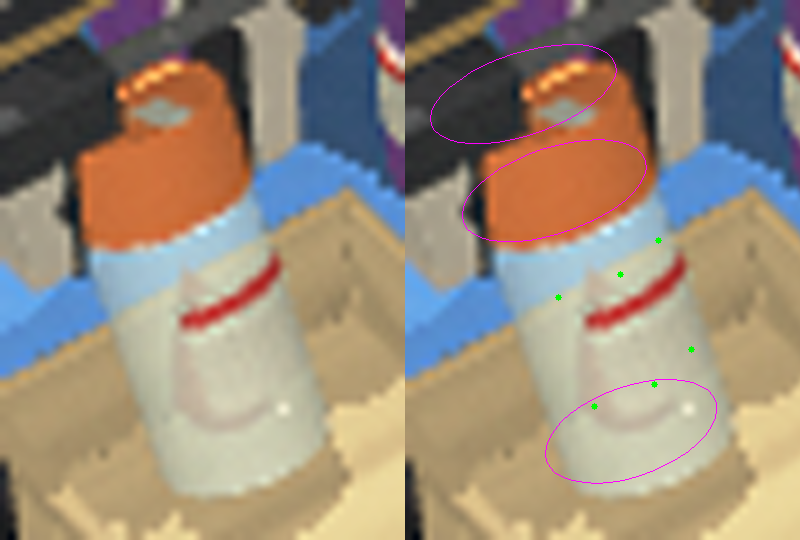

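The crop shows the jar leaning by about 22° (cap rim ends 90,245 and 250,185; base ends 165,480 and 325,435), with the label square to the tilt plane. It needs about 7 mm more push.

```bash
python3 -m inch '0 0 0 0 0.3; 0 0 0 0 0.3; 0.01 0 0 0 0.3; 0.015 0 0 0 0.3; 0.015 0 0 0 0.3; 0.015 0 0 0 0.3; 0 0 0 0 0.3; 0 0 0 0 0.3' 15
python3 -m inch '0 0 0 0 0.3; 0 0 0 0 0.3; -0.02 0 0 0 0.3; 0 0 -0.2 0 0.3; 0 0 -0.3 0 0.3; 0 0 -0.3 0 0.3; 0 0 -0.15 0 0.3; 0 0 0 0 0.3' 45
python3 - <<'E'
import sys;sys.argv=['']
from go import *
# target: hold pt for tilt 30
yaw=-3.5;u=np.array([np.cos(np.radians(yaw)),np.sin(np.radians(yaw)),0])
V=np.array([.5464,.2008,.219]);H=V-.0406*u+[0,0,.0274];print(H)
need(*H,176.5)
E
```

```text
time_s: 9.25
tcp_pos: [0.4572, -0.1618, 0.0759]
eef_rot: [-180.0, -0.0, 165.2]
contact_force: [1.5, -0.6, -1.4]
gripper_width: 0.0437
gripper_force: 15.0
time_s: 10.25
tcp_pos: [0.461, -0.1626, 0.2197]
eef_rot: [180.0, 0.1, 165.2]
contact_force: [0.8, 0.4, -2.4]
gripper_width: 0.0431
gripper_force: 45.0
[0.50587573 0.20327857 0.2464    ]
t 10.25 tcp [ 0.461  -0.1626  0.2197] [1.7995e+02 1.3000e-01 1.6522e+02] F [ 0.8  0.4 -2.4] w 0.0431 gf 45.0 j6 -108.5
units [ 0.3328  2.4347 -0.0512] spin -0.0313
```

```bash
python3 -m inch '0 0 0 -0.016 0.3; 0 0.1 0 -0.015 0.3; -0.02 0.3 0 0 0.3; -0.03 0.34 0 0 0.3; -0.03 0.34 0 0 0.3; -0.03 0.34 -0.02 0 0.3; -0.02 0.34 -0.02 0 0.3; -0.02 0.34 -0.01 0 0.3'
python3 -m inch '0 0.2 0 0 0.3; 0 0.1 0 0 0.3; 0 0.05 0 0 0.3; 0 0 0 0 0.3; 0 0 0 0 0.3; 0 0 0 0 0.3; 0 0 0 0 0.3; 0 0 0 0 0.3'
python3 go.py .5059 .2033 .2464 176.5
python3 - <<'E'
from mod import *
a=snap('scene','s3.png');b=snap('top','t3.png')
p=proj(a,[.52,.2,.22]).astype(int);q=proj(b,[.52,.2,.22]).astype(int);print(p,q)
A=cv2.resize(a['color'][p[1]-35:p[1]+35,p[0]-35:p[0]+30],None,fx=8,fy=8,interpolation=2)
B=cv2.resize(b['color'][q[1]-50:q[1]+20,q[0]-15:q[0]+15],None,fx=8,fy=8,interpolation=2)
cv2.imwrite('pics/c6.png',np.hstack([A,B]));print(A.shape,B.shape)
E
```

```text
time_s: 11.25
tcp_pos: [0.5033, 0.1515, 0.2242]
eef_rot: [-179.9, -0.1, 176.4]
contact_force: [0.6, -0.6, -1.7]
gripper_width: 0.0432
gripper_force: 45.0
time_s: 12.25
tcp_pos: [0.5076, 0.2024, 0.2261]
eef_rot: [180.0, 0.0, 176.4]
contact_force: [-0.2, -0.2, -1.8]
gripper_width: 0.043
gripper_force: 45.0
t 12.25 tcp [0.5076 0.2024 0.2261] [1.7999e+02 1.0000e-02 1.7636e+02] F [-0.2 -0.2 -1.8] w 0.043 gf 45.0 j6 -135.9
units [ 0.0118  0.0053 -0.0101] spin -0.0004
[375 145] [218 207]
(560, 520, 3) (560, 240, 3)
```

View pics/c6.png

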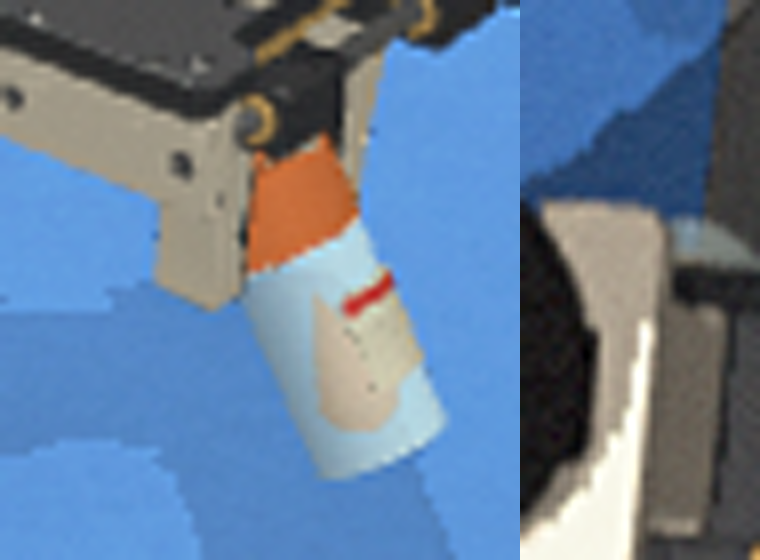

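```bash
cat > fit.py <<'E'
from mod import *
from scipy.optimize import least_squares
c=np.load('pics/s3.npz');s=get_state();H=s['tcp_pos']+[0,0,hold_point_z]
yaw=s['eef_rot'][2]-180
g=lambda X:(proj(c,X)-[340,110]+.5)*8-.5
obs=np.array([(246,270),(361,217),(322,473),(447,411),(387,266),(422,355),(387,392)],float)
def pred(p):
    th,psi,gz,dx=p;Q=R.from_euler('ZYZ',[yaw,-th,psi],degrees=True)
    P=H+dx*R.from_euler('Z',yaw,degrees=True).apply([1,0,0])
    f=lambda x,y,z:P+Q.apply([x,y,z-gz])
    ax=g(f(0,0,.0))-g(f(0,0,.067));n=np.array([-ax[1],ax[0]])/np.hypot(*ax)
    t=np.linspace(0,2*np.pi,181);o=[]
    for z,r in((.067,.022),(0,.021)):
        E=np.array([g(f(r*np.cos(a),r*np.sin(a),z)) for a in t]);k=E@n
        o+=[E[k.argmax()],E[k.argmin()]]
    b=np.radians(40)
    o+=[g(f(.0215*np.cos(b),.0215*np.sin(b),z)) for z in(.051,.021)]
    o+=[g(f(.0215*np.cos(b),-.0215*np.sin(b),.021))]
    return np.array(o)
w=np.array([1,1,1,1,1,1,.5])[:,None]
r=least_squares(lambda p:((pred(p)-obs)*w).ravel(),[28,0,.08,0],x_scale=[5,5,.01,.01],diff_step=1e-3,loss='soft_l1',f_scale=8)
print(r.x.round(4));print((pred(r.x)-obs).round(1).tolist())
th,psi,gz,dx=r.x;Q=R.from_euler('ZYZ',[yaw,-th,psi],degrees=True)
Lb=H+dx*R.from_euler('Z',yaw,degrees=True).apply([1,0,0])+Q.apply([.0215,0,.036-gz])
print('label',Lb,'err',np.array([.5464,.2008,.219])-Lb)
E
python3 fit.py
```

```text
[3.27984e+01 1.09523e+01 7.89000e-02 8.60000e-03]
[[-16.4, 2.9], [8.8, -4.2], [-3.6, 2.6], [3.3, 8.9], [-0.9, -5.0], [1.6, -1.9], [0.6, -2.9]]
label [0.5573185  0.20347248 0.22021815] err [-0.0109185  -0.00267248 -0.00121815]
```

```bash
sed -i 's/w=np.array(\[1,1/w=np.array([0,1/' fit.py; python3 fit.py; sed 's/\[28,0,.08,0\]/[28,0,.08,0]/; s/w=np.array(\[0,1,1,1,1,1,.5\]/w=np.array([0,1,1,1,0,0,0]/' fit.py > fit2.py; python3 fit2.py
python3 - <<'E'
exec(open('fit.py').read().split('w=np')[0])
im=c['color'][110:180,340:405];im=cv2.resize(im,None,fx=8,fy=8,interpolation=2)
for p,col in(([30,0,.08,.003],(255,0,255)),([32,11,.079,.0086],(0,255,0))):
  for x in pred(p):cv2.circle(im,tuple(int(v) for v in x),3,col,-1)
for x in obs:cv2.circle(im,tuple(int(v) for v in x),3,(0,0,0),-1)
cv2.imwrite('pics/c7.png',im)
E
```

```text
[3.48041e+01 7.57420e+00 8.09000e-02 5.50000e-03]
[[-20.7, 6.5], [2.7, -3.9], [-2.2, 4.6], [3.6, 8.3], [-4.4, -4.2], [0.9, -1.6], [-5.0, -1.8]]
label [0.55625768 0.20228629 0.22013492] err [-0.00985768 -0.00148629 -0.00113492]
[ 3.57869e+01 -1.05984e+01  8.06000e-02  4.20000e-03]
[[-23.5, 5.2], [-1.0, -7.3], [-2.0, 2.6], [2.7, 3.7], [-6.4, -3.7], [0.4, -1.0], [-27.9, 4.6]]
label [0.55470499 0.19558275 0.22102616] err [-0.00830499  0.00521725 -0.00202616]
```

View pics/c7.png

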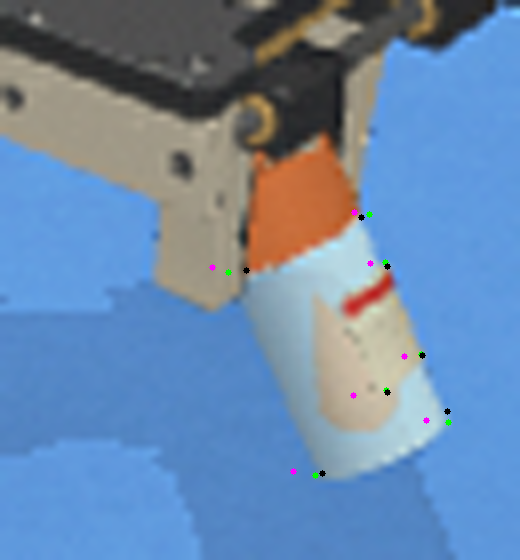

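```bash
python3 - <<'E'
t=open('fit.py').read()
t=t.replace("((.067,.022),(0,.021))","((.067,.022),(0,.021),(.051,.0215),(.021,.0215))").replace("    o+=[g(f(.0215*np.cos(b),.0215*np.sin(b),z)) for z in(.051,.021)]\n    o+=[g(f(.0215*np.cos(b),-.0215*np.sin(b),.021))]","    o+=[g(f(.0215*np.cos(b),-.0215*np.sin(b),z)) for z in(.046,.021)]")
t=t.replace("(387,266),(422,355),(387,392)","(0,0),(387,266),(0,0),(423,355),(346,311),(384,394)").replace("[0,1,1,1,1,1,.5]","[0,1,1,1,0,1,0,1,.7,.7]")
open('fit.py','w').write(t)
E
python3 fit.py
```

```text
[3.4824e+01 6.9967e+00 8.0800e-02 5.4000e-03]
[[-20.9, 6.4], [2.3, -4.6], [-2.3, 4.5], [3.2, 7.5], [248.8, 324.6], [-3.5, -3.5], [289.8, 415.4], [0.9, -0.7], [0.7, 1.7], [-3.0, -4.0]]
label [0.55615822 0.20207718 0.22026334] err [-0.00975822 -0.00127718 -0.00126334]
```

The view shows the jar hanging at about 35° (tolerance ±11°) with the label about 7° off in yaw and 10 mm too near the lens. I'll correct the yaw and position with a small move.

```bash
python3 -m inch '0 0 0 0.007 0.3; 0 0 0 0.007 0.3; 0.03 0.005 0.004 0 0.3; 0.03 0.005 0.005 0 0.3; 0.007 0.001 0 0 0.3; 0 0 0 0 0.3; 0 0 0 0 0.3; 0 0 0 0 0.3'
python3 - <<'E'
from h import *
from scipy.spatial.transform import Rotation as R
s=get_state();y=s['eef_rot'][2]-180;H=s['tcp_pos']+[0,0,hold_point_z]
Z=R.from_euler('Z',y,degrees=True);Q=Z*R.from_euler('YZ',[-34.8,7],degrees=True)
L=H+Z.apply([.0054,0,0])+Q.apply([.0215,0,.036-.0808])
C=R.from_euler('ZY',[-3.5,-30],degrees=True)
print(s['eef_rot'],L-[.5464,.2008,.219],[np.degrees(np.arccos(Q.as_matrix()[:,k]@C.as_matrix()[:,k])) for k in(0,2)],s['gripper_force'])
snap('scene','s4.png');snap('top','t4.png')
a,b=cv2.imread('pics/s4.png')[60:360,190:540],cv2.imread('pics/t4.png')[30:260,180:470]
cv2.imwrite('pics/c8.png',np.hstack([cv2.resize(a,(500,429)),cv2.resize(b[:,170:],(224,429))]))
E
```

```text
time_s: 13.35
tcp_pos: [0.498, 0.2057, 0.2246]
eef_rot: [-180.0, -0.0, 171.3]
contact_force: [0.5, -1.0, -0.8]
gripper_width: 0.0432
gripper_force: 45.0
[-1.79998535e+02 -8.23394999e-04  1.71339742e+02] [-0.00010535  0.00020858 -0.00021537] [np.float64(5.317122230672905), np.float64(5.535682152568838)] 44.99958872795105
```

View pics/c8.png

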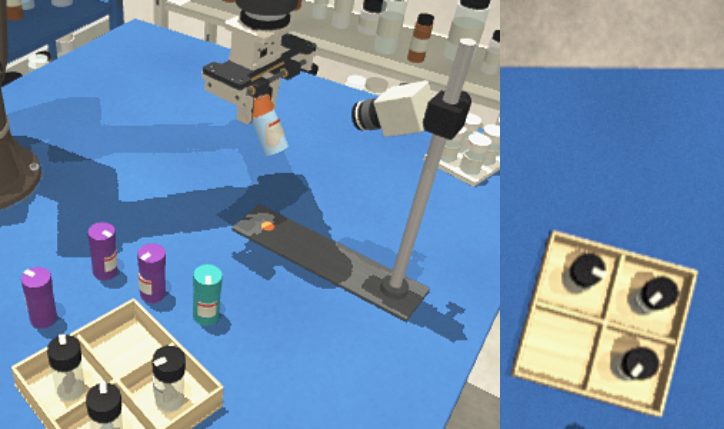

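The jar is held tilted in front of the lens (crop 268,130), and the black jars are standing undisturbed in the tray. Handing in.

```bash
python3 -c "
from plant import close_job
print(close_job())"
```

```text
the job is handed in; nothing more can be done
None
```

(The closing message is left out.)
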